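# Seat the paint-tin lids and start the mixer

## Task

Get the paint mixer running with all the small paint tins: clear the cork sanding block out of the mixer's channel into the wooden crate, press the lid of every small tin fully home, and stand all of those tins upright in the mixer's channel. Only when all that is done, turn the start knob clockwise to its stop, hold it there for half a second and let it spring back; leave the big can and the brush jar as they stand.

Things in the scene. Friction and masses are not known exactly. Their poses are not given: they have to be found in the camera images.
- tin1: a small round steel paint tin with a paper label, 62 mm in diameter; its body is 56 mm tall and the lid's top stands at 64 mm when fully home (76 mm at most when proud). Origin: centre of its underside, z up. About 0.32 kg. Three or four such tins stand on the desk at the start; absent ones give None. All are alike.
- tin2: a small round steel paint tin with a paper label, 62 mm in diameter; its body is 56 mm tall and the lid's top stands at 64 mm when fully home (76 mm at most when proud). Origin: centre of its underside, z up. About 0.32 kg. Three or four such tins stand on the desk at the start; absent ones give None. All are alike.
- tin3: a small round steel paint tin with a paper label, 62 mm in diameter; its body is 56 mm tall and the lid's top stands at 64 mm when fully home (76 mm at most when proud). Origin: centre of its underside, z up. About 0.32 kg. Three or four such tins stand on the desk at the start; absent ones give None. All are alike.
- tin4: a small round steel paint tin with a paper label, 62 mm in diameter; its body is 56 mm tall and the lid's top stands at 64 mm when fully home (76 mm at most when proud). Origin: centre of its underside, z up. About 0.32 kg. Three or four such tins stand on the desk at the start; absent ones give None. All are alike.
- tin1_lid (a joint): how far the press-in lid of tin1 is pushed in, m: 0 = 12 mm proud, 0.012 = fully home. The lid is a plain aluminium disc 56 mm in diameter, 8 mm thick, in the tin's top; its top is at (76 mm - value) above the tin's underside. It starts 6 to 12 mm proud, moves stiffly under about 8 N of downward push on its middle and stays where it is left.
- tin2_lid (a joint): how far the press-in lid of tin2 is pushed in, m: 0 = 12 mm proud, 0.012 = fully home. The lid is a plain aluminium disc 56 mm in diameter, 8 mm thick, in the tin's top; its top is at (76 mm - value) above the tin's underside. It starts 6 to 12 mm proud, moves stiffly under about 8 N of downward push on its middle and stays where it is left.
- tin3_lid (a joint): how far the press-in lid of tin3 is pushed in, m: 0 = 12 mm proud, 0.012 = fully home. The lid is a plain aluminium disc 56 mm in diameter, 8 mm thick, in the tin's top; its top is at (76 mm - value) above the tin's underside. It starts 6 to 12 mm proud, moves stiffly under about 8 N of downward push on its middle and stays where it is left.
- tin4_lid (a joint): how far the press-in lid of tin4 is pushed in, m: 0 = 12 mm proud, 0.012 = fully home. The lid is a plain aluminium disc 56 mm in diameter, 8 mm thick, in the tin's top; its top is at (76 mm - value) above the tin's underside. It starts 6 to 12 mm proud, moves stiffly under about 8 N of downward push on its middle and stays where it is left.
- mixer: grey bench mixer, fixed. Origin: on the desk under the centre of its loading channel; y runs along the channel to the control box (y 182 to 290 mm, 75 mm high, with the start knob). Channel: open trough 340 mm long (y -170 to 170), 90 mm wide (x), black floor 50 mm above the desk, steel rims 20 mm above that floor, 8 mm thick. Holds four tins in a row.
- knob (a joint): angle of the start knob, rad: 0 = rest, 1.2 = its stop, clockwise seen from above. A spring (about 0.08 N m at the stop) turns it back to 0 when let go.
- knob_grip (a point): point on the upright axis of the start knob, 97.5 mm above the desk, at the middle of its grip bar: black, 70 mm long, 20 mm wide, from 80 to 112 mm above the desk (the control box's top is at 75 mm). At rest the bar lies along the mixer's x axis; the point's x axis runs along the bar and turns with it.
- block: a cork sanding block, 50 (x) by 90 (y) by 46 (z) mm, 0.1 kg, lying in the mixer's channel at the start, its long side along the channel. Origin: centre of its underside.
- crate: the shallow open wooden crate on the desk to the right of the mixer, 150 by 150 mm outside, 134 mm inside, fixed; floor 8 mm and rim 36 mm above the desk. Origin: centre of its underside.
- big_tin: bystander: a large can, 100 mm in diameter, 120 mm tall, standing at the left. Origin: centre of its underside.
- brush_jar: bystander: a glass jar of brushes, 80 mm in diameter, about 200 mm tall with its brushes, left of the mixer. Origin: centre of its underside.

How it is judged:
By the outcome, as a careful person would: the job done as asked, in the order asked, and still so for the second after the job is handed in, with the robot touching nothing.
Of tin1, tin2, tin3, tin4 only 3 to 4 are there at a start; the rules pass over those that are not, and their reading is None.
At some moment in a run one of tin1, tin2, tin3, tin4, block may be knocked a few centimetres aside while the robot is not near it.
Once in a run the grip may slacken for a moment while it holds something.
It also fails if it takes over 210 s, if anything falls off the work surface, if the arm or the gripper's body presses on something with over 40 N, if the wrist force passes 120 N, or if a joint passes its speed limit or range.

## Robot

A 6-joint arm with a two-finger parallel gripper is mounted at the origin on the work surface. World frame = base frame: x ahead of the robot, y to its left, z up, the work surface at z = 0. Lengths are in m, angles in degrees, forces in N, time in s.
With the tool pointing down it reaches from about 0.4 to 0.825 m from the base axis. Payload 7 kg.
Tool frame: the origin (TCP) lies midway between the tips of the shut fingers; the grasp point (between the pads) lies ctrl.grasp_offset behind it (ctrl.grasp_offset is the distance from the TCP to the grasp point, in m); z points along the fingers, y is the line along which they close (so a half turn about z gives the same grasp; the last joint's range is limited). The gripper opens to 88 mm and grips with 3 to 60 N. Pads are 19 mm wide; open, the fingers measure 130 mm over their backs; the gripper's body (78 mm by 193 mm) begins 47 mm behind the grasp point.
Start: joints at [16.507, 20.546, 0.682, 0, -70.136, -16.507], TCP at [0.675, -0, 0.227] pointing down, gripper open.
Joint ranges: [-176.03, 176.03], [-82.01, 121.73], [-58.28, 71.71], [-173.87, 95.51], [-174.79, -0.11], [-173.66, 173.66]. Speed limits (degrees/s): [136.94, 136.94, 172.46, 180, 180, 180].

## Interface

Orientations are given as [roll, pitch, yaw] about the fixed x, y, z axes, in that order (R = Rz(yaw) Ry(pitch) Rx(roll)).
In Python, from plant import ctrl gives the robot as it stands. The module is installed in compiled form; this text tells all that it offers.
- The arm moves only by the tool send_rows, never from a script. Its argument "increments" is a list that holds one entry, the list of rows, each a list of 4 numbers: the shift along the world's x, y, z normalised to -1 to 1, where 1 is 0.2 m, then the turn about the world's z normalised to -1 to 1, where 1 is 1.5 rad. In form: [[[x, y, z, roll], ...]]. A call has 1 to 12 rows; each row is the pose to reach, as a shift and turn from the pose commanded when the call began; what a row does not reach only later rows make up. A row lasts 1/8 s, in which the tool goes at most 62.5 mm and 10.7 degrees, less where a joint would pass 70% of its speed; a pose out of reach is approached as far as the arm can. A call with a number of a shift or a turn outside -1 to 1 is refused whole. A call with a gripper value outside its range is refused whole. "jaw" is the opening, from 0 (shut) to 1 (fully open), set as the call begins (left out, the last holds). The fingers move at their own pace and stop on an object; the grip force is fixed at half the most. Time passes only in rows, so rows that repeat a pose let the fingers close. It gives the time, the measured TCP pose, the force, the opening and the grip force at its end, in the units of the state.
- ctrl.get_obs(): the state, without advancing time (a new reading comes with each control period).
- ctrl.snapshot(name): name is "scene" or "side" or "wrist"; returns the picture (400x640x3 uint8, red, green, blue); there is no depth.
- ctrl.calibration(name): a dict with "mtx" (3x3 intrinsics, pixels), "eye" and "attitude" of the camera in the world. Camera axes: x right, y up, looking along -z (the intrinsics and any distortion apply to the point x, -y, -z); pixel columns grow to the right and rows downward; lengths in m; the calibration is good to about 2 mm. A picture is of the moment at which its call begins: read the wrist's pose just before it. calibration takes no time and is no camera call; for the wrist camera it gives the pose at the moment of the call.
- ctrl.close_job(): hands the job in; it is judged then, once.
Trained networks look in the newest picture that a camera, given by its name, has taken for a name from the list of things; names that differ only in an ending like _2 or _b are one class to them, and where a whole thing is asked for, a point or a joint stands for the part that bears it (a point fixed in the world has none). Each returns a list of dicts, best first, with "conf" (0 to 1); they miss things now and then, are a little off and sometimes report something else, mostly with a low value. They report only what shows in the picture. A call takes as long as a camera call.
- ctrl.trace(thing, camera): "mask" (400x640 bool, what is visible of it) and "bbox" ([left, top, right, bottom] in pixels, round what is visible of it).
- ctrl.spot_point(thing, camera): "pixel" ([row, column] in pixels: a listed point, or the origin of a listed thing).
The state is a dict: "clock": time; "joint_pos": joint angles; "qvel": joint speeds; "tau": joint torques, N m; "tool_pos": TCP position; "orientation": TCP orientation; "force": force on the tool from outside, world axes, zero at the start; "moment": the same for the moment, N m; "opening": finger opening in m; "gripper_force": force on a finger pad.
Only numpy, scipy, OpenCV 4.12 (cv2) and the standard library are available. Lean on these libraries where they do the work, as an engineer would, in place of code of your own. Each camera call takes 0.05 s, during which the arm holds its last target. There are 200 camera calls.

## Working session

There is one attempt and no reset: what is moved stays moved. The work goes in short steps, Python scripts to look and compute and a tool call to move; the robot and the scene stay as the last step left them, time stands still between calls to the robot, and variables do not carry over. Pictures are saved under pics/ and viewed, at most 14 in all, crops included, and the job is handed in when it is done.

Besides the shell and the picture viewer there is one more tool, called after "Emit:" as name(argument=value, ...) on one line, values as JSON. send_rows: Moves the arm, as the interface text tells. Its arguments: {"type":"object","properties":{"increments":{"type":"array"},"jaw":{"type":"number"}},"required":["increments"]}

```bash
mkdir -p pics; cat > h.py <<'E'
import numpy as np, cv2
from plant import ctrl
THINGS=["tin1","mixer","knob","block","crate","big_tin","brush_jar"]
def snap(cam,fn=None):
    c=ctrl.calibration(cam); im=ctrl.snapshot(cam)
    if fn: cv2.imwrite('pics/'+fn+'.png',im[:,:,::-1])
    return c,im
def ray(c,px): # px=[row,col]
    K=np.array(c["mtx"]);R=np.array(c["attitude"])
    if R.shape!=(3,3):
        print("att",R)
    d=np.linalg.inv(K)@[px[1],px[0],1.]
    d=R@np.array([d[0],-d[1],-d[2]])
    return np.array(c["eye"]),d/np.linalg.norm(d)
def atz(c,px,z):
    o,d=ray(c,px); return o+d*(z-o[2])/d[2]
def tri(obs):
    A=np.zeros((3,3));b=np.zeros(3)
    for c,px in obs:
        o,d=ray(c,px);P=np.eye(3)-np.outer(d,d);A+=P;b+=P@o
    p=np.linalg.solve(A,b)
    r=[np.linalg.norm((np.eye(3)-np.outer(d,d))@(p-o)) for o,d in (ray(c,px) for c,px in obs)]
    return p,max(r)
def proj(c,p):
    R=np.array(c["attitude"]);q=R.T@(np.array(p)-c["eye"]);q=np.array(c["mtx"])@[q[0],-q[1],-q[2]]
    return q[1]/q[2],q[0]/q[2]
E
python3 - <<'E'
from h import *
for cam in("scene","side","wrist"):
    c,im=snap(cam,cam+"0"); print(cam,c)
print(ctrl.get_obs(),ctrl.grasp_offset)
a=np.hstack([cv2.imread('pics/scene0.png'),cv2.imread('pics/side0.png')])
E
```

```text
scene {'mtx': array([[500.56429888,   0.        , 314.84882201],
       [  0.        , 500.56429888, 199.94923946],
       [  0.        ,   0.        ,   1.        ]]), 'eye': array([ 1.45845361, -0.45489663,  0.97759558]), 'attitude': array([49.96835305,  0.8598762 , 59.14926035])}
side {'mtx': array([[452.04427099,   0.        , 325.12620026],
       [  0.        , 452.04427099, 198.97301701],
       [  0.        ,   0.        ,   1.        ]]), 'eye': array([ 0.0722663 , -0.65905482,  0.72308835]), 'attitude': array([ 54.74051219,   1.33028502, -33.13990697])}
wrist {'mtx': array([[316.71682059,   0.        , 322.29553771],
       [  0.        , 316.71682059, 200.85689068],
       [  0.        ,   0.        ,   1.        ]]), 'eye': array([ 0.67398305, -0.07876666,  0.38386494]), 'attitude': array([-1.71304570e+01, -9.79811134e-02, -1.79997992e+02])}
{'clock': 0.15, 'joint_pos': array([ 1.65067162e+01,  2.05810445e+01,  6.46643782e-01, -1.47966155e-02,
       -7.01377617e+01, -1.65085441e+01]), 'qvel': array([ 0.14300205, -0.07819039,  0.18896449,  0.09101904, -0.02478197,
       -0.04907802]), 'tau': array([ 1.39394037e-04, -5.83274567e+01,  2.93289685e+01,  7.00122759e+00,
        8.75052094e-03, -9.76538854e-05]), 'tool_pos': array([ 6.74623564e-01, -3.01497965e-05,  2.25854502e-01]), 'orientation': array([ 1.79926859e+02, -7.16906941e-03, -9.00068594e+01]), 'force': array([-0.20139273, -0.22137383,  0.01682025]), 'moment': array([-0.0008834 ,  0.02389238,  0.02704638]), 'gripper_force': 0.0, 'opening': 0.0875912281211734} 0.0188
```

```bash
sed -i 's/^def ray/from scipy.spatial.transform import Rotation as Ro\ndef RR(c): return Ro.from_euler("xyz",c["attitude"],degrees=True).as_matrix()\ndef ray/; s/R=np.array(c\["attitude"\])$/R=RR(c)/; s/R=np.array(c\["attitude"\]);/R=RR(c);/; /if R.shape/d; /print("att"/d' h.py; cat h.py | sed -n 8,20p
python3 - <<'E'
from h import *
cs={}
for cam in("scene","side"):
    c=ctrl.calibration(cam)
    for t in THINGS:
        for d in ctrl.trace(t,cam)[:6]: print(cam,t,round(d["conf"],2),np.round(d["bbox"]))
        for d in ctrl.spot_point(t,cam)[:5]:
            print("   pt",round(d["conf"],2),np.round(d["pixel"],1),np.round(atz(c,d["pixel"],.05 if t in("block",) else 0),3))
    for d in ctrl.spot_point("knob_grip",cam)[:2]: print("   kg",d["conf"],d["pixel"],atz(c,d["pixel"],.0975))
E
```

```text
from scipy.spatial.transform import Rotation as Ro
def RR(c): return Ro.from_euler("xyz",c["attitude"],degrees=True).as_matrix()
def ray(c,px): # px=[row,col]
    K=np.array(c["mtx"]);R=RR(c)
    d=np.linalg.inv(K)@[px[1],px[0],1.]
    d=R@np.array([d[0],-d[1],-d[2]])
    return np.array(c["eye"]),d/np.linalg.norm(d)
def atz(c,px,z):
    o,d=ray(c,px); return o+d*(z-o[2])/d[2]
def tri(obs):
    A=np.zeros((3,3));b=np.zeros(3)
    for c,px in obs:
        o,d=ray(c,px);P=np.eye(3)-np.outer(d,d);A+=P;b+=P@o
scene tin1 0.9 [284. 178. 302. 207.]
scene tin1 0.83 [226. 199. 245. 229.]
scene tin1 0.63 [167. 227. 193. 261.]
   pt 0.75 [255.4 181.9] [ 0.462 -0.295  0.   ]
   pt 0.63 [224.6 238.5] [ 0.43  -0.114  0.   ]
   pt 0.53 [177.5 337.8] [0.395 0.249 0.   ]
scene mixer 0.83 [239. 178. 405. 285.]
   pt 0.94 [249.7 309.4] [0.624 0.009 0.   ]
scene knob 0.65 [364. 175. 386. 195.]Traceback (most recent call last):
  File "<stdin>", line 7, in <module>
ValueError: it knows: big_tin, block, brush_jar, crate, knob_grip, mixer, tin
```

View pics/scene0.png

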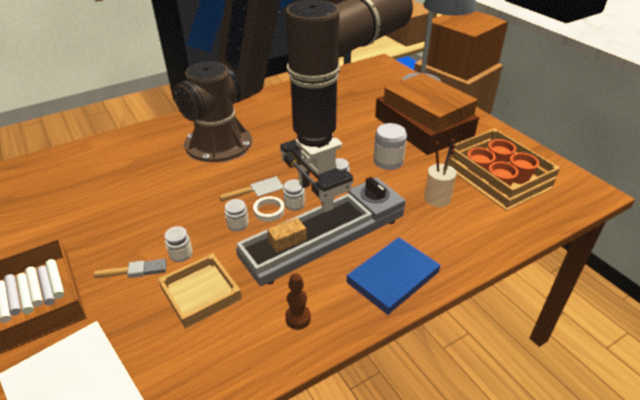

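View pics/side0.png

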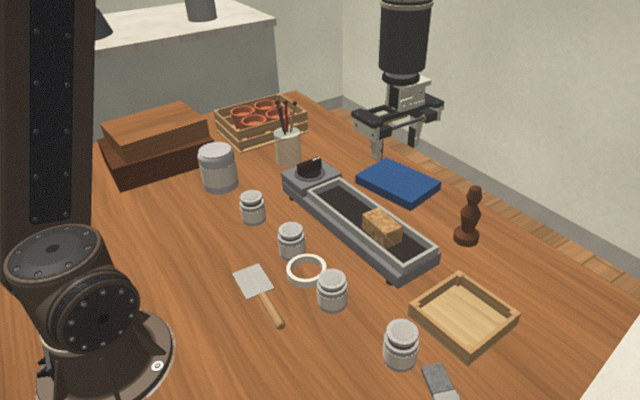

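The scene picture shows four small tins at about (col,row) (177,243), (236,214), (293,194) and (341,168), the last half hidden by the arm. The side view confirms four at (401,343), (332,290), (291,240) and (252,207). The block is near the right end of the channel, with the crate beyond it.

```bash
cat > m.py <<'E'
from h import *
cs={k:ctrl.calibration(k) for k in("scene","side")}
def measure(t,meth="spot_point"):
    L=[[(cs[k],d["pixel"],d["conf"]) for d in ctrl.spot_point(t,k) if d["conf"]>.2] for k in cs]
    print(t,[len(l) for l in L])
    for a in L[0]:
        for b in L[1]:
            p,r=tri([a[:2],b[:2]])
            if r<.012: print("  ",np.round(p,3),round(r,4),round(a[2],2),round(b[2],2))
    for k,l in zip(cs,L):
        for x in l:
            z={"block":.05,"knob_grip":.0975}.get(t,0); print("     ",k,np.round(x[1],1),"at z",z,np.round(atz(x[0],x[1],z)[:2],3))
E
python3 - <<'E'
from m import *
for t in ["tin1","mixer","knob_grip","block","crate","big_tin","brush_jar"]: measure(t.replace("tin1","tin") if t=="tin1" else t)
for k in cs:
  for t in ("tin","block","knob_grip","mixer","crate"):
    for d in ctrl.trace(t,k)[:5]:
        if d["conf"]>.3:
            m=d["mask"].astype(np.uint8);cc=max(cv2.findContours(m,0,2)[0],key=cv2.contourArea)
            print(k,t,d["bbox"],np.round(cv2.boxPoints(cv2.minAreaRect(cc))).tolist() if t!="tin" else "")
E
```

```text
tin [3, 4]
   [ 0.454 -0.291 -0.007] 0.0023 0.75 0.92
   [ 0.431 -0.114  0.001] 0.0008 0.63 0.88
   [0.405 0.239 0.005] 0.0052 0.53 0.82
      scene [255.4 181.9] at z 0 [ 0.462 -0.295]
      scene [224.6 238.5] at z 0 [ 0.43  -0.114]
      scene [177.5 337.8] at z 0 [0.395 0.249]
      side [356.8 396.8] at z 0 [ 0.45  -0.292]
      side [299.6 334. ] at z 0 [ 0.432 -0.111]
      side [220.1 251.3] at z 0 [0.407 0.238]
      side [253.9 292.5] at z 0 [0.431 0.062]
mixer [1, 1]
   [ 0.614  0.015 -0.012] 0.0002 0.94 0.61
      scene [249.7 309.4] at z 0 [0.624 0.009]
      side [240.  366.3] at z 0 [0.605 0.003]
knob_grip [1, 2]
   [0.589 0.246 0.093] 0.0072 0.88 0.59
      scene [185.1 376. ] at z 0.0975 [0.587 0.251]
      side [169.6 309. ] at z 0.0975 [0.583 0.227]
      side [221.2 249.8] at z 0.0975 [0.357 0.115]
block [2, 1]
   [ 0.609 -0.053  0.059] 0.0049 0.93 0.96
      scene [240.8 284.3] at z 0.05 [ 0.604 -0.054]
      scene [179.3 337.6] at z 0.05 [0.456 0.208]
      side [231.2 382. ] at z 0.05 [ 0.617 -0.038]
crate [1, 1]
   [ 0.613 -0.292  0.006] 0.0052 0.66 0.86
     
[... 671 characters left out ...]
365.0, 197.0]]
scene mixer [238.6, 178.1, 404.6, 285.3] [[231.0, 245.0], [389.0, 167.0], [412.0, 214.0], [255.0, 292.0]]
side tin [317.6, 268.4, 349.7, 313.6] 
side tin [381.2, 317.2, 417.5, 370.2] 
side tin [235.4, 191.2, 268.3, 224.7] 
side tin [277.6, 220.8, 305.8, 259.9] 
side block [362.0, 203.3, 401.1, 245.9] [[356.0, 222.0], [375.0, 200.0], [410.0, 232.0], [390.0, 253.0]]
side knob_grip [296.5, 159.5, 322.0, 176.7] [[297.0, 157.0], [321.0, 157.0], [321.0, 177.0], [297.0, 177.0]]
side mixer [283.3, 155.8, 438.1, 287.5] [[268.0, 190.0], [303.0, 144.0], [447.0, 253.0], [412.0, 299.0]]
side crate [410.7, 268.5, 518.2, 364.1] [[402.0, 311.0], [451.0, 253.0], [524.0, 315.0], [475.0, 373.0]]
```

Emit:
send_rows(increments=[[[-0.3,0,0.4,0],[-0.6,0.0,0.7,0],[-0.6,0.0,0.7,0],[-0.6,0.0,0.7,0],[-0.6,0.0,0.7,0],[-0.6,0.0,0.7,0]]])

```text
clock: 2.35
tool_pos: [0.555, -0.0, 0.3652]
orientation: [179.9, -0.0, -90.0]
force: [-0.8, 0.2, 0.3]
opening: 0.0877
gripper_force: 0.0
```

```bash
python3 - <<'E'
from h import *
c,im=snap("wrist","w1"); print(c["eye"],c["attitude"])
for t in ("tin","mixer","block","crate","knob_grip"):
    for d in ctrl.spot_point(t,"wrist")[:5]: print(t,round(d["conf"],2),np.round(d["pixel"],1),np.round(atz(c,d["pixel"],{"block":.05,"knob_grip":.0975}.get(t,0)),3))
E
```

```text
[ 0.55451978 -0.07868248  0.52333519] [-1.71077545e+01 -1.45628517e-01  1.79998994e+02]
tin 0.77 [190.4 390.9] [0.436 0.064 0.   ]
tin 0.59 [279.5 393.7] [0.419 0.237 0.   ]
tin 0.58 [ 78.2 405.8] [ 0.424 -0.116  0.   ]
mixer 0.58 [159.9 289.8] [0.607 0.011 0.   ]
block 0.63 [123.6 286.9] [ 0.605 -0.051  0.05 ]
knob_grip 0.91 [318.7 298.8] [0.591 0.248 0.098]
```

View pics/w1.png

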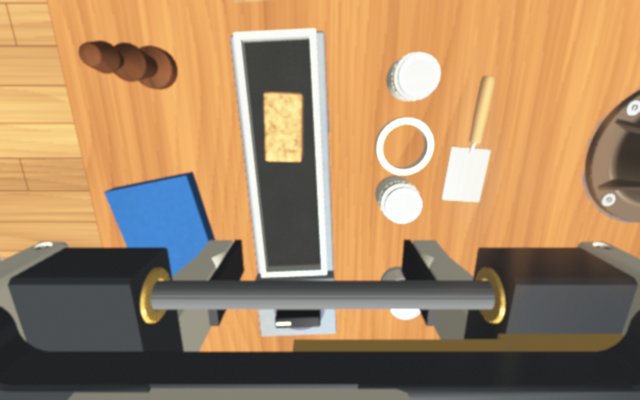

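The wrist picture shows the channel rim corners at about (233,33), (317,30), (261,277) and (329,274). The block is around (264–303, 92–163), and the tin lids are at (415,75), (402,202) and (405,300).

```bash
python3 - <<'E'
from h import *
c=ctrl.calibration("wrist")
g=cv2.imread('pics/w1.png'); g=g.astype(int)
hsv=cv2.cvtColor(g.astype(np.uint8),cv2.COLOR_BGR2HSV)
# black floor
m=(hsv[...,2]<75).astype(np.uint8); m[240:]=0; m[:20]=0; m[:,:225]=0; m[:,345:]=0
# inner floor edges by row
for r in (60,110,180,230):
    x=np.where(m[r])[0]; a,b=x.min(),x.max(); print(r,a,b,atz(c,[r,a-.5],.07)[:2].round(4),atz(c,[r,b+.5],.07)[:2].round(4),"floor",atz(c,[r,a-.5],.05)[:2].round(4),atz(c,[r,b+.5],.05)[:2].round(4))
for n,p in dict(TL=(33,233),TR=(30,317),BL=(277,261),BR=(274,329)).items(): print(n,atz(c,p,.07).round(4))
d=[x for x in ctrl.trace("block","wrist")]; print([(x["conf"],x["bbox"]) for x in d])
q=d[0]["mask"].astype(np.uint8);cc=max(cv2.findContours(q,0,2)[0],key=cv2.contourArea)
bp=cv2.boxPoints(cv2.minAreaRect(cc)); print(bp)
for b in bp: print(atz(c,b[::-1],.096).round(4))
E
```

```text
60 247 308 [ 0.6538 -0.1334] [ 0.5721 -0.1334] floor [ 0.6582 -0.1358] [ 0.5729 -0.1358]
110 253 310 [ 0.65 -0.07] [ 0.5701 -0.07  ] floor [ 0.6543 -0.0696] [ 0.5708 -0.0696]
180 260 314 [0.6462 0.0289] [0.5653 0.029 ] floor [0.6502 0.0337] [0.5658 0.0337]
230 265 317 [0.6431 0.1081] [0.5613 0.1081] floor [0.647  0.1163] [0.5616 0.1163]
TL [ 0.669  -0.1654  0.07  ]
TR [ 0.5607 -0.1689  0.07  ]
BL [0.6531 0.19   0.07  ]
BR [0.5431 0.1846 0.07  ]
[(0.79, [263.3, 90.3, 305.8, 160.5]), (0.57, [392.5, 306.5, 419.0, 319.3])]
[[263.  91.]
 [305.  91.]
 [305. 161.]
 [263. 161.]]
[ 0.6297 -0.0938  0.096 ]
[ 0.576  -0.0938  0.096 ]
[ 0.5775 -0.0037  0.096 ]
[ 0.6346 -0.0038  0.096 ]
```

Emit:
send_rows(increments=[[[0.26,-0.25,-0.3,0.035],[0.26,-0.25,-0.6,0.035],[0.26,-0.25,-0.9,0.035],[0.26,-0.25,-1,0.035],[0.26,-0.25,-1,0.035],[0.26,-0.25,-1,0.035]]])

```text
clock: 3.45
tool_pos: [0.6082, -0.05, 0.1685]
orientation: [-179.9, -0.0, -87.0]
force: [0.4, -0.2, 0.8]
opening: 0.0875
gripper_force: 0.0
```

Emit:
send_rows(increments=[[[0,0,-0.25,0],[0,0,-0.4,0],[0,0,-0.45,0],[0,0,-0.45,0],[0,0,-0.45,0]]])

```text
clock: 4.08
tool_pos: [0.6084, -0.0498, 0.0787]
orientation: [-179.8, 0.0, -87.0]
force: [0.8, -0.5, -0.3]
opening: 0.0876
gripper_force: 0.0
```

Emit:
send_rows(increments=[[[0,0,0,0],[0,0,0,0],[0,0,0,0],[0,0,0,0],[0,0,0,0],[0,0,0,0],[0,0,0,0]]], jaw=0)

```text
clock: 4.95
tool_pos: [0.607, -0.05, 0.0766]
orientation: [-180.0, -0.0, -87.0]
force: [-0.2, 1.1, 0.7]
opening: 0.0508
gripper_force: 29.2
```

Emit:
send_rows(increments=[[[0,0,0.2,0],[0,0,0.4,0],[0,-0.2,0.5,0],[0,-0.5,0.5,0],[0,-0.75,0.5,0],[0,-1,0.5,0],[0,-1,0.5,0],[0,-1,0.5,0]]])

```text
clock: 5.95
tool_pos: [0.6065, -0.2501, 0.176]
orientation: [179.9, 0.0, -87.1]
force: [0.2, 0.2, -1.2]
opening: 0.0504
gripper_force: 29.3
```

```bash
python3 - <<'E'
from m import *
for k in cs: snap(k,k+"1")
measure("crate")
for k in cs:
  for d in ctrl.trace("crate",k)[:1]:
    m=d["mask"].astype(np.uint8);cc=max(cv2.findContours(m,0,2)[0],key=cv2.contourArea)
    for p in cv2.approxPolyDP(cv2.convexHull(cc),6,True)[:,0]: print(k,p,atz(cs[k],p[::-1],.036).round(3))
print(ctrl.get_obs()["opening"],ctrl.get_obs()["tool_pos"])
E
```

```text
crate [1, 1]
   [ 0.606 -0.294  0.005] 0.0041 0.57 0.83
      scene [288.7 202.3] at z 0 [ 0.6  -0.29]
      side [319.6 459.7] at z 0 [ 0.61  -0.296]
scene [212 254] [ 0.535 -0.232  0.036]
scene [240 298] [ 0.706 -0.229  0.036]
scene [184 326] [ 0.713 -0.371  0.036]
scene [158 278] [ 0.542 -0.377  0.036]
side [402 318] [ 0.495 -0.25   0.036]
side [415 325] [ 0.505 -0.277  0.036]
side [419 341] [ 0.486 -0.308  0.036]
side [414 365] [ 0.445 -0.34   0.036]
side [398 371] [ 0.414 -0.333  0.036]
side [386 364] [ 0.406 -0.311  0.036]
side [388 324] [ 0.464 -0.246  0.036]
0.0508163851735646 [ 0.60722867 -0.24909675  0.17676031]
```

Emit:
send_rows(increments=[[[0.025,-0.24,0,0],[0.025,-0.24,-0.2,0],[0.025,-0.24,-0.4,0],[0.025,-0.24,-0.6,0],[0.025,-0.24,-0.7,0],[0.025,-0.24,-0.7,0],[0.025,-0.24,-0.7,0]]])

```text
clock: 7.12
tool_pos: [0.6125, -0.2977, 0.037]
orientation: [-180.0, -0.0, -87.0]
force: [-0.1, 0.0, -0.8]
opening: 0.0508
gripper_force: 29.3
```

Emit:
send_rows(increments=[[[0,0,0,0],[0,0,0,0],[0,0,0,0],[0,0,0,0]]], jaw=0.8)

```text
clock: 7.62
tool_pos: [0.612, -0.2981, 0.0368]
orientation: [-180.0, -0.0, -87.0]
force: [-0.0, 0.4, 0.2]
opening: 0.0698
gripper_force: 0.0
```

Emit:
send_rows(increments=[[[0,0,0.3,0],[0,0,0.6,0],[0,0,0.8,0],[0,0,0.8,0]]])

```text
clock: 8.12
tool_pos: [0.6139, -0.2987, 0.2014]
orientation: [-179.6, -0.1, -87.0]
force: [-0.8, 0.1, -0.8]
opening: 0.0701
gripper_force: 0.0
```

```bash
python3 - <<'E'
from m import *
for k in cs: snap(k,k+"2")
measure("tin");measure("block")
for d in ctrl.trace("tin","side")[:4]: print(d["bbox"],d["conf"])
E
```

```text
tin [4, 4]
   [ 0.405  0.25  -0.01 ] 0.0009 0.93 0.64
   [ 0.453 -0.289 -0.009] 0.0009 0.86 0.7
   [ 0.431  0.071 -0.003] 0.002 0.76 0.78
   [ 0.433 -0.114 -0.003] 0.0044 0.62 0.59
      scene [181.9 339.7] at z 0 [0.417 0.242]
      scene [255.1 183.1] at z 0 [ 0.463 -0.291]
      scene [204.2 294.3] at z 0 [0.436 0.067]
      scene [224.7 239.8] at z 0 [ 0.433 -0.111]
      side [252.3 290.4] at z 0 [0.429 0.07 ]
      side [357.4 396.2] at z 0 [ 0.448 -0.293]
      side [220.7 248.9] at z 0 [0.401 0.239]
      side [302.8 336.6] at z 0 [ 0.432 -0.122]
block [0, 1]
      side [314.3 461.6] at z 0.05 [ 0.585 -0.315]
[277.2, 221.3, 304.4, 259.9] 0.9
[382.3, 317.0, 419.2, 370.8] 0.79
[238.8, 190.7, 266.9, 224.1] 0.78
[319.0, 265.9, 348.0, 314.0] 0.74
```

View pics/side2.png

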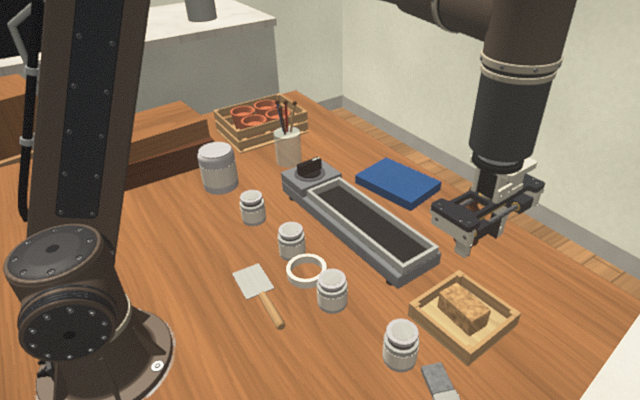

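Side view: block lies in the crate (460,308), channel empty, four tins standing. Next, over the first tin with the jaw shut.

Emit:
send_rows(increments=[[[-0.3,0.04,0,0],[-0.6,0.04,0,0],[-0.785,0.04,0,0],[-0.785,0.04,0,0],[-0.785,0.04,0,0],[-0.785,0.04,0,0]]], jaw=0)

```text
clock: 9.22
tool_pos: [0.4558, -0.29, 0.1962]
orientation: [180.0, 0.0, -87.0]
force: [-0.3, 0.4, -0.8]
opening: 0.0156
gripper_force: 0.0
```

```bash
cat > t.py <<'E'
from h import *
def tin(zl=.067,fn="wt"):
    c,im=snap("wrist",fn)
    for d in ctrl.trace("tin","wrist")[:4]:
        print("mask",round(d["conf"],2),np.round(d["bbox"]))
    for d in ctrl.spot_point("tin","wrist")[:4]: print("pt",round(d["conf"],2),d["pixel"],atz(c,d["pixel"],0)[:2].round(4))
    g=cv2.GaussianBlur(cv2.cvtColor(im,cv2.COLOR_RGB2GRAY),(5,5),1)
    C=cv2.HoughCircles(g,cv2.HOUGH_GRADIENT,1,20,param1=100,param2=25,minRadius=18,maxRadius=50)
    if C is not None:
        for x,y,r in C[0][:4]:
            p=atz(c,(y,x),zl); print("circle",x,y,r,"lid xy",p[:2].round(4),"R at lid",round(r*np.linalg.norm(p-c["eye"])/317,4))
    print(ctrl.get_obs()["tool_pos"])
E
python3 -c "
from t import *
tin()"
```

```text
mask 0.84 [296. 142. 359. 221.]
mask 0.65 [315. 308. 352. 338.]
mask 0.41 [134. 122. 204. 216.]
pt 0.92 [310.6, 336.1] [ 0.4272 -0.1102]
pt 0.56 [168.9, 328.2] [ 0.4486 -0.2978]
circle 325.5 184.5 32.9 lid xy [ 0.4522 -0.2963] R at lid 0.0308
circle 51.5 315.5 36.4 lid xy [ 0.7363 -0.1371] R at lid 0.053
circle 338.5 339.5 24.8 lid xy [ 0.4282 -0.1221] R at lid 0.0297
[ 0.45550172 -0.28993226  0.1960477 ]
```

View pics/wt.png

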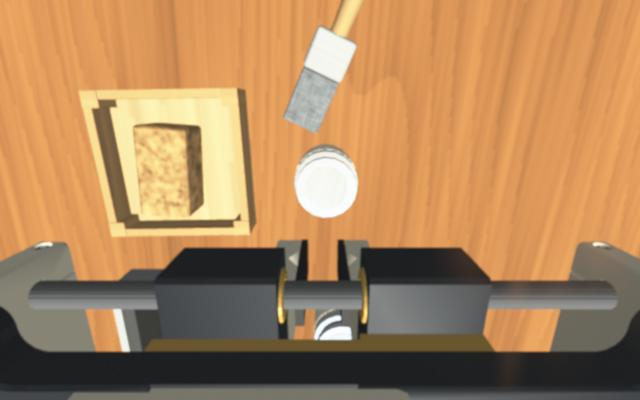

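The lid sits at pixel (326,184), which puts tin A at about (0.452, −0.295). The block lies flat in the crate. Next I press the lid.

Emit:
send_rows(increments=[[[-0.015,-0.025,-0.2,0],[-0.015,-0.025,-0.4,0],[-0.015,-0.025,-0.56,0],[-0.015,-0.025,-0.58,0],[-0.015,-0.025,-0.6,0],[-0.015,-0.025,-0.62,0],[-0.015,-0.025,-0.64,0],[-0.015,-0.025,-0.66,0],[-0.015,-0.025,-0.66,0]]])

```text
clock: 10.5
tool_pos: [0.453, -0.2953, 0.0662]
orientation: [-179.9, -0.1, -87.0]
force: [0.5, 1.2, 3.0]
opening: 0.0004
gripper_force: 2.0
```

Emit:
send_rows(increments=[[[0,0,-0.01,0],[0,0,-0.02,0],[0,0,-0.03,0],[0,0,-0.03,0]]])

```text
clock: 11.0
tool_pos: [0.4533, -0.2956, 0.0638]
orientation: [-179.8, -0.1, -86.9]
force: [-12.3, 10.0, 42.3]
opening: 0.0004
gripper_force: 21.4
```

Emit:
send_rows(increments=[[[0,0,0.1,0],[0,0,0.2,0],[0,0,0.2,0],[0,0,0.2,0],[0,0,0.2,0],[0,0,0.2,0],[0,0,0.2,0],[0,0,0.2,0]]], jaw=1)

```text
clock: 12.0
tool_pos: [0.4519, -0.295, 0.0984]
orientation: [180.0, 0.0, -87.0]
force: [-0.2, -0.3, -0.1]
opening: 0.0748
gripper_force: 0.0
```

Emit:
send_rows(increments=[[[0,0,-0.15,0],[0,0,-0.3,0],[0,0,-0.36,0],[0,0,-0.36,0],[0,0,-0.36,0]]])

```text
clock: 12.62
tool_pos: [0.4527, -0.2953, 0.0275]
orientation: [-179.9, -0.0, -87.0]
force: [-0.8, 0.4, -0.3]
opening: 0.0875
gripper_force: 0.0
```

Emit:
send_rows(increments=[[[0,0,0,0],[0,0,0,0],[0,0,0,0],[0,0,0,0],[0,0,0,0]]], jaw=0)

```text
clock: 13.25
tool_pos: [0.4522, -0.2951, 0.0269]
orientation: [-180.0, -0.0, -87.0]
force: [0.0, 1.0, 4.9]
opening: 0.0617
gripper_force: 30.0
```

Emit:
send_rows(increments=[[[0,0,0.25,0],[0,0,0.5,0],[0,0,0.7,0],[0.2,0.23,0.7,0],[0.4,0.46,0.7,0],[0.6,0.7,0.7,0],[0.804,0.925,0.7,0],[0.804,0.925,0.7,0],[0.804,0.925,0.7,0],[0.804,0.925,0.7,0]]])

```text
clock: 14.5
tool_pos: [0.6117, -0.1109, 0.1662]
orientation: [179.9, 0.0, -87.1]
force: [-0.4, -0.5, -3.4]
opening: 0.0614
gripper_force: 30.0
```

Emit:
send_rows(increments=[[[0,0,-0.2,0],[0,0,-0.4,0],[0,0,-0.44,0],[0,0,-0.44,0],[0,0,-0.44,0]]])

```text
clock: 15.12
tool_pos: [0.6135, -0.1104, 0.0799]
orientation: [-179.9, -0.0, -87.0]
force: [-0.4, -0.7, -2.5]
opening: 0.0618
gripper_force: 30.0
```

Emit:
send_rows(increments=[[[0,0,-0.01,0],[0,0,-0.015,0],[0,0,-0.015,0]]])

```text
clock: 15.5
tool_pos: [0.6135, -0.1102, 0.0775]
orientation: [-179.9, -0.0, -87.0]
force: [-2.0, 1.0, 8.6]
opening: 0.0614
gripper_force: 30.0
```

Emit:
send_rows(increments=[[[0,0,0,0],[0,0,0,0],[0,0,0,0],[0,0,0,0]]], jaw=1)

```text
clock: 16.0
tool_pos: [0.6128, -0.11, 0.0755]
orientation: [180.0, -0.0, -87.0]
force: [-0.0, -0.1, 0.0]
opening: 0.0873
gripper_force: 0.0
```

Emit:
send_rows(increments=[[[0,0,0.2,0],[0,0,0.4,0],[0,0,0.6,0],[-0.3,0,0.6,0],[-0.6,0,0.6,0],[-0.9,0,0.6,0],[-0.9,0,0.6,0],[-0.9,0,0.6,0],[-0.9,0,0.6,0]]], jaw=0)

```text
clock: 17.12
tool_pos: [0.4338, -0.1099, 0.1956]
orientation: [-180.0, -0.0, -87.0]
force: [-0.1, -0.8, 0.2]
opening: 0.0037
gripper_force: 0.0
```

```bash
python3 -c "
from t import *
tin()
from m import *
measure('tin'); snap('side','side3')"
```

```text
mask 0.94 [299. 143. 366. 217.]
mask 0.86 [ 59. 144. 169. 227.]
mask 0.63 [307. 307. 336. 337.]
pt 0.83 [173.6, 327.7] [ 0.427  -0.1124]
pt 0.67 [305.0, 313.3] [0.4356 0.0625]
pt 0.64 [176.9, 140.7] [ 0.64   -0.0974]
circle 331.5 184.5 31.6 lid xy [ 0.4248 -0.1167] R at lid 0.0295
circle 100.5 198.5 46.0 lid xy [ 0.6419 -0.0916] R at lid 0.053
circle 325.5 268.5 43.8 lid xy [ 0.4255 -0.0288] R at lid 0.0454
circle 127.5 188.5 21.6 lid xy [ 0.6152 -0.1028] R at lid 0.0237
[ 0.43336582 -0.10999543  0.19510915]
tin [4, 4]
   [ 0.405  0.25  -0.01 ] 0.0009 0.93 0.64
   [ 0.453 -0.289 -0.009] 0.0009 0.86 0.7
   [ 0.431  0.071 -0.003] 0.002 0.76 0.78
   [ 0.433 -0.114 -0.003] 0.0044 0.62 0.59
      scene [181.9 339.7] at z 0 [0.417 0.242]
      scene [255.1 183.1] at z 0 [ 0.463 -0.291]
      scene [204.2 294.3] at z 0 [0.436 0.067]
      scene [224.7 239.8] at z 0 [ 0.433 -0.111]
      side [252.3 290.4] at z 0 [0.429 0.07 ]
      side [357.4 396.2] at z 0 [ 0.448 -0.293]
      side [220.7 248.9] at z 0 [0.401 0.239]
      side [302.8 336.6] at z 0 [ 0.432 -0.122]
```

View pics/wt.png

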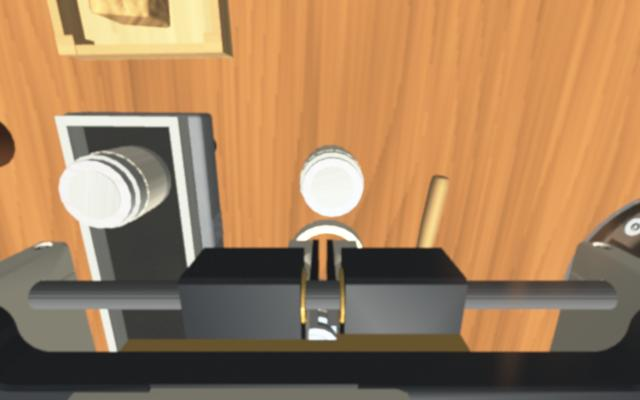

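Tin A stands in the channel (100,190), and tin B's lid is at (332,184), giving (0.425, −0.1165). I'll press and pick up B.

Emit:
send_rows(increments=[[[-0.04,-0.03,-0.2,0],[-0.04,-0.03,-0.4,0],[-0.04,-0.03,-0.56,0],[-0.04,-0.03,-0.59,0],[-0.04,-0.03,-0.61,0],[-0.04,-0.03,-0.63,0],[-0.04,-0.03,-0.65,0],[-0.04,-0.03,-0.67,0],[-0.04,-0.03,-0.68,0],[-0.04,-0.03,-0.685,0],[-0.04,-0.03,-0.685,0]]])

```text
clock: 18.8
tool_pos: [0.4263, -0.1161, 0.0636]
orientation: [-179.8, -0.1, -86.9]
force: [-19.3, 9.0, 61.9]
opening: 0.0006
gripper_force: 31.1
```

Emit:
send_rows(increments=[[[0,0,0.1,0],[0,0,0.2,0],[0,0,0.2,0],[0,0,0.2,0],[0,0,0.2,0],[0,0,0.2,0],[0,0,0.2,0],[0,0,0.2,0]]], jaw=1)

```text
clock: 19.8
tool_pos: [0.4247, -0.116, 0.0984]
orientation: [180.0, -0.0, -87.0]
force: [-0.4, -0.0, 0.6]
opening: 0.0751
gripper_force: 0.0
```

Emit:
send_rows(increments=[[[0,0,-0.15,0],[0,0,-0.3,0],[0,0,-0.36,0],[0,0,-0.36,0],[0,0,-0.36,0]]])

```text
clock: 20.42
tool_pos: [0.4255, -0.116, 0.0273]
orientation: [-179.9, -0.0, -87.0]
force: [1.1, 0.3, 0.6]
opening: 0.0877
gripper_force: 0.0
```

Emit:
send_rows(increments=[[[0,0,0,0],[0,0,0,0],[0,0,0,0],[0,0,0,0],[0,0,0,0]]], jaw=0)

```text
clock: 21.05
tool_pos: [0.4251, -0.116, 0.0269]
orientation: [-180.0, -0.0, -87.0]
force: [0.1, 0.9, 6.7]
opening: 0.0616
gripper_force: 30.0
```

Emit:
send_rows(increments=[[[0,0,0.25,0],[0,0,0.5,0],[0,0,0.7,0],[0.23,0.1,0.7,0],[0.46,0.2,0.7,0],[0.7,0.33,0.7,0],[0.92,0.43,0.7,0],[0.92,0.43,0.7,0],[0.92,0.43,0.7,0],[0.92,0.43,0.7,0]]])

```text
clock: 22.3
tool_pos: [0.6076, -0.0304, 0.1662]
orientation: [179.9, 0.0, -87.0]
force: [0.2, -0.1, -3.4]
opening: 0.0618
gripper_force: 30.0
```

Emit:
send_rows(increments=[[[0,0,-0.2,0],[0,0,-0.4,0],[0,0,-0.44,0],[0,0,-0.455,0],[0,0,-0.455,0],[0,0,-0.455,0]]])

```text
clock: 23.05
tool_pos: [0.6097, -0.03, 0.077]
orientation: [-179.9, 0.0, -87.0]
force: [-1.3, 1.1, 0.6]
opening: 0.0614
gripper_force: 30.0
```

Emit:
send_rows(increments=[[[0,0,0,0],[0,0,0,0],[0,0,0,0],[0,0,0,0]]], jaw=1)

```text
clock: 23.55
tool_pos: [0.6089, -0.03, 0.0756]
orientation: [-180.0, -0.0, -87.0]
force: [-0.3, 0.2, 0.6]
opening: 0.0869
gripper_force: 0.0
```

Emit:
send_rows(increments=[[[0,0,0.2,0],[0,0,0.4,0],[0,0,0.6,0],[-0.3,0.15,0.6,0],[-0.6,0.3,0.6,0],[-0.89,0.5,0.6,0],[-0.89,0.5,0.6,0],[-0.89,0.5,0.6,0],[-0.89,0.5,0.6,0]]], jaw=0)

```text
clock: 24.68
tool_pos: [0.4314, 0.07, 0.1957]
orientation: [-180.0, 0.0, -87.0]
force: [0.1, -0.2, -0.4]
opening: 0.0036
gripper_force: 0.0
```

```bash
python3 -c "
from t import *
tin()
from m import *
for k in cs: snap(k,k+'4')
measure('tin')"
```

```text
mask 0.8 [286. 142. 351. 218.]
mask 0.66 [310. 308. 336. 341.]
mask 0.63 [ 32.  11. 164. 107.]
mask 0.56 [107.   0. 128.   5.]
pt 0.94 [68.3, 126.2] [ 0.6394 -0.0324]
pt 0.67 [170.8, 319.9] [0.4336 0.0648]
pt 0.58 [302.5, 329.8] [0.412  0.2377]
circle 334.5 97.5 35.5 lid xy [ 0.4245 -0.0139] R at lid 0.0322
circle 319.5 186.5 32.0 lid xy [0.4334 0.0658] R at lid 0.0299
circle 85.5 65.5 49.4 lid xy [ 0.6344 -0.0283] R at lid 0.0546
circle 156.5 348.5 40.4 lid xy [0.6044 0.2603] R at lid 0.0546
[0.43132235 0.06956935 0.19527345]
tin [5, 3]
   [ 0.62  -0.02   0.047] 0.0003 0.94 0.61
   [ 0.432  0.07  -0.   ] 0.0043 0.93 0.58
   [ 0.612 -0.104  0.046] 0.0054 0.77 0.64
      scene [240.4 298.5] at z 0 [0.577 0.001]
      scene [204.4 293.9] at z 0 [0.436 0.065]
      scene [252.4 267.4] at z 0 [ 0.573 -0.093]
      scene [181.2 337.2] at z 0 [0.41  0.237]
      scene [291.7 203.4] at z 0 [ 0.611 -0.291]
      side [247.1 397. ] at z 0 [ 0.649 -0.059]
      side [227.7 377.8] at z 0 [0.658 0.025]
      side [250.6 290.3] at z 0 [0.432 0.075]
```

View pics/wt.png

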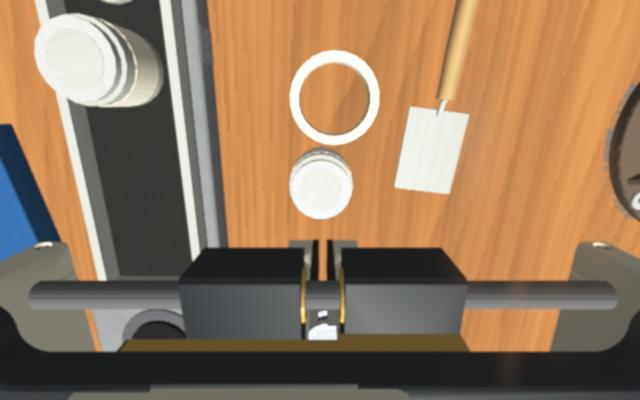

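Tin B stands in the channel (95,65), and tin C's lid is at (320,186), giving (0.433, 0.066).

Emit:
send_rows(increments=[[[0.015,-0.02,-0.2,0],[0.015,-0.02,-0.4,0],[0.015,-0.02,-0.56,0],[0.015,-0.02,-0.59,0],[0.015,-0.02,-0.61,0],[0.015,-0.02,-0.63,0],[0.015,-0.02,-0.65,0],[0.015,-0.02,-0.67,0],[0.015,-0.02,-0.68,0],[0.015,-0.02,-0.685,0],[0.015,-0.02,-0.685,0]]])

```text
clock: 26.4
tool_pos: [0.4352, 0.0664, 0.0636]
orientation: [-179.8, 0.0, -86.9]
force: [-21.6, -0.6, 61.3]
opening: 0.0002
gripper_force: 30.3
```

Emit:
send_rows(increments=[[[0,0,0.1,0],[0,0,0.2,0],[0,0,0.2,0],[0,0,0.2,0],[0,0,0.2,0],[0,0,0.2,0],[0,0,0.2,0],[0,0,0.2,0]]], jaw=1)

```text
clock: 27.4
tool_pos: [0.4337, 0.0659, 0.0984]
orientation: [180.0, -0.0, -87.0]
force: [0.0, 1.1, 0.2]
opening: 0.0748
gripper_force: 0.0
```

Emit:
send_rows(increments=[[[0,0,-0.15,0],[0,0,-0.3,0],[0,0,-0.36,0],[0,0,-0.36,0],[0,0,-0.36,0]]])

```text
clock: 28.02
tool_pos: [0.4344, 0.0664, 0.0274]
orientation: [-179.9, 0.0, -87.0]
force: [-0.8, -0.9, 0.1]
opening: 0.0874
gripper_force: 0.0
```

Emit:
send_rows(increments=[[[0,0,0,0],[0,0,0,0],[0,0,0,0],[0,0,0,0],[0,0,0,0]]], jaw=0)

```text
clock: 28.65
tool_pos: [0.4338, 0.066, 0.0268]
orientation: [-180.0, 0.0, -87.0]
force: [-1.5, -0.0, 6.2]
opening: 0.0616
gripper_force: 30.0
```

Emit:
send_rows(increments=[[[0,0,0.25,0],[0,0,0.5,0],[0,0,0.7,0],[0.23,-0.02,0.7,0],[0.46,-0.04,0.7,0],[0.66,-0.06,0.7,0],[0.855,-0.08,0.7,0],[0.855,-0.08,0.7,0],[0.855,-0.08,0.7,0],[0.855,-0.08,0.7,0]]])

```text
clock: 29.9
tool_pos: [0.6037, 0.05, 0.1663]
orientation: [180.0, -0.0, -87.0]
force: [-0.5, 0.6, -4.3]
opening: 0.0621
gripper_force: 30.0
```

Emit:
send_rows(increments=[[[0,0,-0.2,0],[0,0,-0.4,0],[0,0,-0.44,0],[0,0,-0.455,0],[0,0,-0.455,0],[0,0,-0.455,0]]])

```text
clock: 30.65
tool_pos: [0.6057, 0.0504, 0.0769]
orientation: [-179.9, 0.0, -87.0]
force: [-1.3, 0.7, 0.6]
opening: 0.0615
gripper_force: 30.0
```

Emit:
send_rows(increments=[[[0,0,0,0],[0,0,0,0],[0,0,0,0],[0,0,0,0]]], jaw=1)

```text
clock: 31.15
tool_pos: [0.6048, 0.05, 0.0756]
orientation: [-180.0, -0.0, -87.0]
force: [0.1, 0.5, -0.6]
opening: 0.087
gripper_force: 0.0
```

Emit:
send_rows(increments=[[[0,0,0.2,0],[0,0,0.4,0],[0,0,0.6,0],[-0.2,0.2,0.6,0],[-0.4,0.4,0.6,0],[-0.6,0.6,0.6,0],[-0.8,0.8,0.6,0],[-0.95,0.95,0.6,0],[-0.95,0.95,0.6,0],[-0.95,0.95,0.6,0]]], jaw=0)

```text
clock: 32.4
tool_pos: [0.4149, 0.24, 0.1957]
orientation: [-180.0, 0.0, -86.9]
force: [0.0, 0.4, -0.4]
opening: 0.001
gripper_force: 0.0
```

```bash
python3 -c "
from t import *
tin()
from m import *
for k in cs: snap(k,k+'5')
measure('tin')"
```

```text
mask 0.7 [294. 147. 355. 219.]
pt 0.62 [172.0, 324.3] [0.412 0.236]
circle 321.5 188.5 33.0 lid xy [0.4149 0.2377] R at lid 0.0309
circle 123.5 192.5 49.4 lid xy [0.6006 0.2516] R at lid 0.0548
[0.41533436 0.23929843 0.1954155 ]
tin [4, 5]
   [0.607 0.041 0.051] 0.0008 0.97 0.59
   [ 0.619 -0.028  0.054] 0.0015 0.9 0.88
   [ 0.614 -0.104  0.046] 0.0018 0.62 0.57
   [ 0.403  0.239 -0.002] 0.0015 0.56 0.56
      scene [227.7 316.2] at z 0 [0.559 0.07 ]
      scene [239.8 295.6] at z 0 [ 0.571 -0.004]
      scene [250.9 269.6] at z 0 [ 0.571 -0.085]
      scene [180.  336.7] at z 0 [0.404 0.239]
      side [226.7 379.3] at z 0 [0.664 0.026]
      side [317.9 461.4] at z 0 [ 0.616 -0.295]
      side [215.6 358.2] at z 0 [0.647 0.094]
      side [249.3 400. ] at z 0 [ 0.65  -0.069]
      side [221.6 250. ] at z 0 [0.401 0.234]
```

View pics/wt.png

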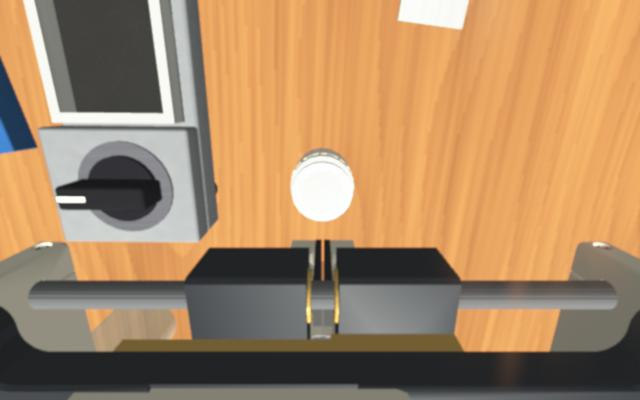

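Tin D's lid is at (322,188), giving (0.415, 0.238). The knob bar shows at (57–160, 180–207).

Emit:
send_rows(increments=[[[0,-0.01,-0.2,0],[0,-0.01,-0.4,0],[0,-0.01,-0.56,0],[0,-0.01,-0.59,0],[0,-0.01,-0.61,0],[0,-0.01,-0.63,0],[0,-0.01,-0.65,0],[0,-0.01,-0.67,0],[0,-0.01,-0.68,0],[0,-0.01,-0.685,0],[0,-0.01,-0.685,0]]])

```text
clock: 34.12
tool_pos: [0.4156, 0.2383, 0.0638]
orientation: [-179.8, 0.1, -86.9]
force: [-17.6, -8.1, 50.1]
opening: 0.0004
gripper_force: 25.4
```

Emit:
send_rows(increments=[[[0,0,0.1,0],[0,0,0.2,0],[0,0,0.2,0],[0,0,0.2,0],[0,0,0.2,0],[0,0,0.2,0],[0,0,0.2,0],[0,0,0.2,0]]], jaw=1)

```text
clock: 35.12
tool_pos: [0.4147, 0.2379, 0.0984]
orientation: [180.0, -0.0, -87.0]
force: [-0.2, -0.4, -0.0]
opening: 0.075
gripper_force: 0.0
```

Emit:
send_rows(increments=[[[0,0,-0.15,0],[0,0,-0.3,0],[0,0,-0.36,0],[0,0,-0.36,0],[0,0,-0.36,0]]])

```text
clock: 35.75
tool_pos: [0.4153, 0.2385, 0.0274]
orientation: [-179.9, 0.0, -87.0]
force: [-0.9, 0.4, -0.3]
opening: 0.0878
gripper_force: 0.0
```

Emit:
send_rows(increments=[[[0,0,0,0],[0,0,0,0],[0,0,0,0],[0,0,0,0],[0,0,0,0]]], jaw=0)

```text
clock: 36.38
tool_pos: [0.415, 0.2382, 0.0269]
orientation: [-180.0, 0.0, -87.0]
force: [-1.2, 1.9, 5.3]
opening: 0.0611
gripper_force: 30.0
```

Emit:
send_rows(increments=[[[0,0,0.25,0],[0,0,0.5,0],[0,0,0.7,0],[0.23,-0.13,0.7,0],[0.46,-0.26,0.7,0],[0.7,-0.4,0.7,0],[0.93,-0.54,0.7,0],[0.93,-0.54,0.7,0],[0.93,-0.54,0.7,0],[0.93,-0.54,0.7,0]]])

```text
clock: 37.62
tool_pos: [0.5997, 0.1304, 0.1662]
orientation: [179.9, -0.0, -86.9]
force: [-0.2, -0.0, -4.0]
opening: 0.0615
gripper_force: 30.0
```

Emit:
send_rows(increments=[[[0,0,-0.2,0],[0,0,-0.4,0],[0,0,-0.44,0],[0,0,-0.455,0],[0,0,-0.455,0],[0,0,-0.455,0]]])

```text
clock: 38.38
tool_pos: [0.6014, 0.1308, 0.077]
orientation: [-179.9, 0.1, -86.9]
force: [-2.2, 1.7, 2.4]
opening: 0.0616
gripper_force: 30.0
```

Emit:
send_rows(increments=[[[0,0,0,0],[0,0,0,0],[0,0,0,0],[0,0,0,0]]], jaw=1)

```text
clock: 38.88
tool_pos: [0.6009, 0.1299, 0.0756]
orientation: [-180.0, -0.0, -87.0]
force: [0.2, -0.3, 0.4]
opening: 0.0869
gripper_force: 0.0
```

Emit:
send_rows(increments=[[[0,0,0.2,0],[0,0,0.4,0],[0,0,0.7,0],[-0.02,0.2,0.8,0],[-0.02,0.4,0.9,0],[-0.02,0.55,1,0],[-0.02,0.55,1,0],[-0.02,0.55,1,0],[-0.02,0.55,1,0]]])

```text
clock: 40.0
tool_pos: [0.5965, 0.239, 0.2748]
orientation: [179.9, -0.0, -87.0]
force: [-0.3, 0.2, 0.7]
opening: 0.0877
gripper_force: 0.0
```

```bash
python3 -c "
from t import *
tin(.114)
c=ctrl.calibration('wrist')
for d in ctrl.spot_point('knob_grip','wrist'): print(d['conf'],d['pixel'],atz(c,d['pixel'],.0975))
for d in ctrl.trace('knob_grip','wrist')[:2]:
    m=d['mask'].astype(np.uint8);cc=max(cv2.findContours(m,0,2)[0],key=cv2.contourArea); print(d['conf'],d['bbox'],[atz(c,p[::-1],.112).round(3)[:2].tolist() for p in cv2.boxPoints(cv2.minAreaRect(cc))])
from m import *
for k in cs: snap(k,k+'6')
measure('tin');measure('knob_grip'); measure('block')"
```

```text
mask 0.8 [290.   0. 351.  29.]
pt 0.74 [78.8, 323.5] [0.5994 0.1303]
circle 325.5 178.5 35.5 lid xy [0.5924 0.2342] R at lid 0.0367
circle 321.5 71.5 34.4 lid xy [0.6018 0.132 ] R at lid 0.0348
circle 279.5 347.5 35.5 lid xy [0.6372 0.4494] R at lid 0.0484
circle 51.5 314.5 36.4 lid xy [0.9071 0.4154] R at lid 0.0587
[0.59674193 0.23922149 0.27522243]
0.77 [186.0, 323.8] [0.59378447 0.24683771 0.0975    ]
0.8 [293.5, 155.4, 362.1, 204.5] [[0.635, 0.244], [0.594, 0.198], [0.55, 0.238], [0.59, 0.287]]
tin [5, 4]
   [ 0.612 -0.106  0.047] 0.0039 0.9 0.91
   [ 0.615 -0.029  0.05 ] 0.0035 0.78 0.76
   [0.585 0.129 0.049] 0.0032 0.75 0.66
   [0.605 0.059 0.049] 0.0058 0.63 0.85
   [ 0.635 -0.002  0.027] 0.0009 0.38 0.76
      scene [252.  267.1] at z 0 [ 0.572 -0.093]
      scene [240.8 293.9] at z 0 [ 0.572 -0.01 ]
      scene [211.8 339.5] at z 0 [0.537 0.163]
      scene [224.  322.5] at z 0 [0.556 0.093]
      scene [246.2 307.8] at z 0 [0.61  0.012]
      side [247.8 398. ] at z 0 [ 0.65  -0.063]
      side [214.7 354.5] at z 0 [0.642 0.102]
      side [228.4 377.8] at z 0 [0.656 0.022]
      side [203.  331.6] at z 0 [0.622 0.181]
knob_grip [1, 2]
   [0.589 0.244 0.104] 0.0036 0.76 0.93
      scene [185.7 373.9] at z 0.0975 [0.586 0.245]
      side [163. 307.] at z 0.0975 [0.596 0.259]
      side [237.3 364.1] at z 0.0975 [ 0.535 -0.076]
block [2, 1]
   [ 0.613 -0.296  0.011] 0.004 0.66 0.75
      scene [291.4 199.7] at z 0.05 [ 0.649 -0.306]
      scene [161.9 387.9] at z 0.05 [0.465 0.391]
      side [313.7 459.9] at z 0.05 [ 0.583 -0.312]
```

View pics/wt.png

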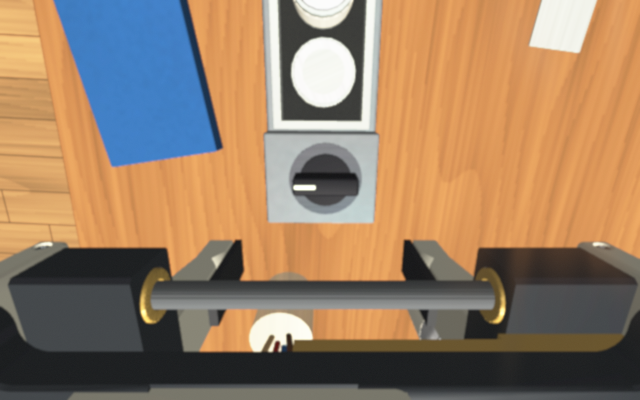

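View pics/side6.png

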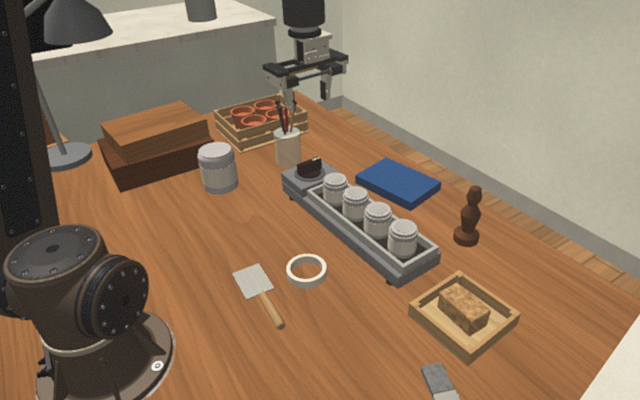

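All four tins stand in the channel (side view 335,185 to 402,237), their lids level, and the block is in the crate. The knob bar is centred at about (325,184), so its axis is at about (0.5945, 0.2445).

Emit:
send_rows(increments=[[[-0.01,0.0225,0,0.12],[-0.01,0.0225,0,0.24],[-0.01,0.0225,0,0.36],[-0.01,0.0225,0,0.48],[-0.01,0.0225,0,0.6],[-0.01,0.0225,0,0.72],[-0.01,0.0225,0,0.84],[-0.01,0.0225,0,0.9],[-0.01,0.0225,0,0.9],[-0.01,0.0225,0,0.9]]], jaw=0.55)

```text
clock: 41.9
tool_pos: [0.5948, 0.2445, 0.2756]
orientation: [180.0, 0.0, -9.8]
force: [0.6, -0.4, 0.2]
opening: 0.0479
gripper_force: 0.0
```

Emit:
send_rows(increments=[[[0,0,-0.2,0.1],[0,0,-0.4,0.147],[0,0,-0.5,0.147],[0,0,-0.5,0.147],[0,0,-0.5,0.147]]])

```text
clock: 42.52
tool_pos: [0.5955, 0.2448, 0.1768]
orientation: [-180.0, -0.1, 3.0]
force: [-0.4, 0.0, 0.4]
opening: 0.0483
gripper_force: 0.0
```

```bash
python3 -c "
from t import *
o=ctrl.get_obs(); print(o['joint_pos'],o['tool_pos'],o['orientation'],o['opening'])
c,im=snap('wrist','wk')
for z,pz in ((.0975,0),): print('axis',[proj(c,[.5945,.2445,h]) for h in (.08,.112)])
print([proj(c,[.5945+dx,.2445+dy,.112]) for dx in(-.035,.035) for dy in(-.01,.01)])
for d in ctrl.spot_point('knob_grip','wrist'): print(d['conf'],d['pixel'],atz(c,d['pixel'],.0975))
"
```

```text
[ 3.96979531e+01  1.95332458e+01 -7.54730284e+00  2.98373099e-02
 -6.28347136e+01  5.32517254e+01] [0.59545243 0.24481268 0.17677439] [-1.79970590e+02 -8.37899728e-02  2.96325989e+00] 0.048281571232692874
axis [(np.float64(202.7489556398838), np.float64(324.15105273015223)), (np.float64(215.58205396055186), np.float64(324.39094530031593))]
[(np.float64(258.41004139599505), np.float64(334.7757073008705)), (np.float64(257.20964180359044), np.float64(309.1627934133963)), (np.float64(170.23444514354946), np.float64(340.979950586372)), (np.float64(168.80620509927957), np.float64(313.0489213835856))]
0.58 [214.1, 323.7] [0.59052335 0.24474392 0.0975    ]
```

View pics/wk.png

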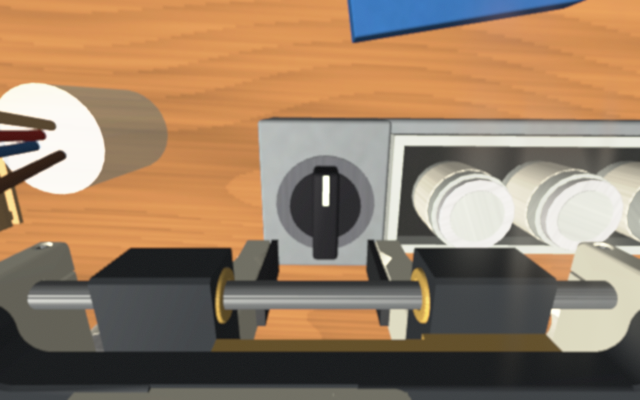

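Knob bar spans cols 314–338, rows 167–258, as predicted from the axis estimate. I descend and grip it.

Emit:
send_rows(increments=[[[0,0,-0.2,0],[0,0,-0.38,0],[0,0,-0.46,0],[0,0,-0.46,0],[0,0,-0.46,0]]])

```text
clock: 43.25
tool_pos: [0.5958, 0.2451, 0.0853]
orientation: [-179.9, -0.1, 3.0]
force: [-0.2, -0.8, -0.5]
opening: 0.0485
gripper_force: 0.0
```

Emit:
send_rows(increments=[[[0,0,0,0],[0,0,0,0],[0,0,0,0],[0,0,0,0],[0,0,0,0]]], jaw=0)

```text
clock: 43.88
tool_pos: [0.595, 0.2428, 0.084]
orientation: [179.9, 0.0, 3.0]
force: [1.9, -6.8, 4.0]
opening: 0.0201
gripper_force: 30.0
```

Emit:
send_rows(increments=[[[0,-0.0125,0,-0.1],[0,-0.0125,0,-0.2],[0,-0.0125,0,-0.3],[0,-0.0125,0,-0.4],[0,-0.0125,0,-0.5],[0,-0.0125,0,-0.6],[0,-0.0125,0,-0.7],[0,-0.0125,0,-0.78],[0,-0.0125,0,-0.82],[0,-0.0125,0,-0.82],[0,-0.0125,0,-0.82],[0,-0.0125,0,-0.82]]])

```text
clock: 45.38
tool_pos: [0.5939, 0.2408, 0.084]
orientation: [179.9, -0.1, -67.4]
force: [-3.7, -3.3, 5.4]
opening: 0.0197
gripper_force: 30.2
```

```bash
python3 -c "
from h import *
o=ctrl.get_obs(); print(o['orientation'],o['moment'],o['force'],o['tool_pos'],o['opening'],o['joint_pos'])
"
```

```text
[ 1.79876816e+02 -7.34445633e-02 -6.74145181e+01] [-1.33939472  1.39315286  0.66444528] [-3.72789587 -3.27298857  5.40254528] [0.59393207 0.24084857 0.08397389] 0.019672693508262017 [ 3.95079083e+01  2.42407704e+01 -1.37649449e+01  4.35854870e-02
 -5.21335208e+01 -1.69493010e+01]
```

Emit:
send_rows(increments=[[[0,0,0,0],[0,0,0,0],[0,0,0,0],[0,0,0,0],[0,0,0,0],[0,0,0,0]]])

```text
clock: 46.12
tool_pos: [0.5939, 0.2409, 0.084]
orientation: [179.9, -0.1, -67.4]
force: [-3.3, -3.0, 4.9]
opening: 0.0201
gripper_force: 30.2
```

Emit:
send_rows(increments=[[[0,0,0,0],[0,0,0,0],[0,0,0,0],[0,0,0,0],[0,0,0,0],[0,0,0,0],[0,0,0.15,0],[0,0,0.3,0],[0,0,0.6,0],[0,0,0.9,0],[0,0,0.9,0],[0,0,0.9,0]]], jaw=1)

```text
clock: 47.62
tool_pos: [0.5944, 0.242, 0.2635]
orientation: [-180.0, 0.0, -67.5]
force: [-0.1, 0.2, -1.1]
opening: 0.0877
gripper_force: 0.0
```

```bash
python3 -c "
from m import *
snap('wrist','wf'); 
for k in cs: snap(k,k+'7')
measure('tin');measure('block');print(ctrl.get_obs()['clock'])
a=cv2.imread('pics/side7.png')[120:360,180:540]; b=cv2.imread('pics/wf.png')[:240,140:500]; cv2.imwrite('pics/f.png',np.vstack([cv2.resize(a,None,fx=1.25,fy=1.25),cv2.resize(b,None,fx=1.25,fy=1.25)]))"
```

```text
tin [5, 4]
   [0.594 0.13  0.052] 0.0076 0.76 0.9
   [ 0.615 -0.027  0.054] 0.0014 0.75 0.85
   [0.606 0.049 0.051] 0.0017 0.62 0.92
   [ 0.619 -0.105  0.05 ] 0.0004 0.58 0.78
      scene [211.1 342.5] at z 0 [0.539 0.172]
      scene [238.1 295.6] at z 0 [ 0.565 -0.001]
      scene [157.7 388.7] at z 0 [0.393 0.454]
      scene [227.1 318. ] at z 0 [0.56  0.075]
      scene [251.8 269.8] at z 0 [ 0.575 -0.086]
      side [213.4 355.2] at z 0 [0.647 0.106]
      side [201.9 335. ] at z 0 [0.632 0.18 ]
      side [228.3 378.8] at z 0 [0.658 0.021]
      side [246.4 401.3] at z 0 [ 0.66  -0.063]
block [1, 1]
   [ 0.615 -0.299  0.018] 0.0016 0.85 0.91
      scene [289.9 199.2] at z 0.05 [ 0.644 -0.306]
      side [312.8 463.2] at z 0.05 [ 0.59  -0.314]
47.975
```

View pics/f.png

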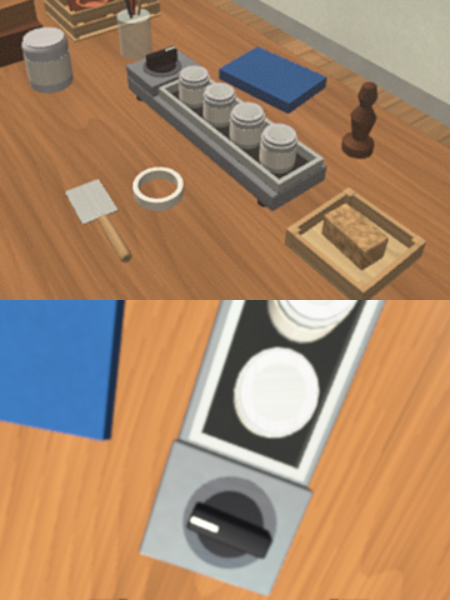

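The knob is back at rest, its bar square across the channel. The four tins stand upright with their lids home, the block is in the crate, and the bystanders are untouched.

```bash
python3 -c "
from plant import ctrl
print(ctrl.close_job())"
```

```text
the job is handed in; nothing more can be done
None
```

The job is done and handed in at about 48 s: the block is in the crate, all four lids are pressed home, and all four tins stand in the channel. The knob was then turned to its stop, held and released, and it sprang back; no verdict was returned.

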